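# Empty the moulder's catch tray and clip up the colour sample

## Task

Empty the catch tray of the moulding machine: put the two grey handles in the green tote, and snap the orange one, as the colour sample, fully home and level between the red-tipped spring jaws of the clip stand, roughly centred. The clear guard over the tray is fixed; press the clip no harder than you need to, and leave the mug, the jar and the scraper where they are.

Things in the scene. Friction and masses are not known exactly. Their poses are not given: they have to be found in the camera images.
- handle_orange: Orange handle, the colour sample: a moulded plastic appliance handle 130 mm long, about 65 g: a round neck 20 mm in diameter and 90 mm long between two square end blocks 22 mm long and 24 mm x 24 mm across. Origin at its very middle (65 mm from each end, 12 mm above what its blocks lie on); x runs along its length, z up as it lies. It starts flat on the catch tray floor, x pointing into the machine.
- handle_grey1: Grey handle: a moulded plastic appliance handle 130 mm long, about 65 g: a round neck 20 mm in diameter and 90 mm long between two square end blocks 22 mm long and 24 mm x 24 mm across. Origin at its very middle (65 mm from each end, 12 mm above what its blocks lie on); x runs along its length, z up as it lies. Starts on the catch tray floor, x pointing into the machine.
- handle_grey2: The other grey handle: a moulded plastic appliance handle 130 mm long, about 65 g: a round neck 20 mm in diameter and 90 mm long between two square end blocks 22 mm long and 24 mm x 24 mm across. Origin at its very middle (65 mm from each end, 12 mm above what its blocks lie on); x runs along its length, z up as it lies. Starts on the catch tray floor, x pointing into the machine.
- machine: Blue bench moulding machine, fixed, body 280 mm wide and 200 mm high behind x = 110 mm. Origin on the table under the middle of its catch tray; x points into the machine, away from the robot; the tray opens to -x. Three handles lie in the tray side by side along x, about 58 mm apart, near ends at about x = -95 to -70 mm, partly under a clear guard.
- tray_floor (a point): Middle of the steel catch tray's floor, 4 mm above the table, axes as the machine's. The floor reaches x = -111 to 110 mm, y = +-114 mm; front lip (at x = -113) 12 mm above the table, side walls 22 mm.
- guard_edge (a point): Middle of the yellow front edge of the clear guard over the tray, axes as the machine's: underside 95 mm above the table, 250 mm wide, at x = -30 mm; the guard rises to 140 mm at the machine body; blue cheeks at y = +-122 mm from x = -15 mm on. A gripper leaning back 25 to 40 degrees, away from the machine, can take a handle by its near end and draw it out under the guard.
- tote: Green open tote, fixed, 240 mm (x) by 170 mm (y) and 50 mm high, walls and floor 4 mm thick, with rim strips standing out 6 mm along the two long sides. Origin under its middle, z up.
- clip: Clip stand, fixed: dark steel plate 120 mm (x) x 100 mm (y) x 12 mm high with two pairs of sprung jaws at x = -32 to -20 and 20 to 32 mm; the 40 mm between the pairs is free. Origin under its middle, z up. The handle lies along x, either way round, its neck in both pairs. Jaw faces are 21.5 mm apart, with noses 14 mm apart 63 mm above the table.
- clip_seat (a point): Middle of the seat, 55 mm above the table: where the middle of a fully home handle lies; axes as the clip's. Red ramps above the noses flare to 28 mm apart at 77 mm height; a handle laid there rests with its axis about 75 mm up. Pressed down at its middle (about 5 to 20 N) it spreads the jaws and snaps on to saddles 45 mm above the table.
- jaw_left (a joint): Left (+y) jaw of the clip, turning outwards about an axis along x 20 mm above the table: 0 rad shut, up to 0.35; about 0.06 to 0.08 as the neck passes its nose, back near 0 when the handle is home.
- jaw_right (a joint): Right (-y) jaw of the clip, likewise: 0 shut, positive outwards.
- mug: Blue mug, 76 mm wide, 90 mm high plus a side handle, a bystander. Origin under its middle.
- jar: Clear jar with an orange cap, 72 mm wide, 120 mm high, a bystander. Origin under its middle.
- scraper: Spatula-like scraper 200 mm long lying on the table, a bystander. Origin near its middle, x along it.
Things that resemble listed ones, but are neither listed nor needed, are in the scene too. What is shaped like the handle_grey2 but blue is not meant.

How it is judged:
By the outcome, as a careful person would: the job done as asked, in the order asked, and still so for the second after the job is handed in, with the robot touching nothing.
It also fails if it takes over 72 s, if anything falls off the work surface, if the arm or the gripper's body presses on something with over 40 N, if the wrist force passes 120 N, or if a joint passes its speed limit or range.

## Robot

A 6-joint arm with a two-finger parallel gripper is mounted at the origin on the work surface. World frame = base frame: x ahead of the robot, y to its left, z up, the work surface at z = 0. Lengths are in m, angles in rad, forces in N, time in s.
With the tool pointing down it reaches from about 0.35 to 0.775 m from the base axis. Payload 7.3 kg.
Tool frame: the origin (TCP) lies at the very end of the fingers, on their centre line; the grasp point (between the pads) lies 19 mm behind it; z points along the fingers, x is the direction in which the jaws open and shut, and the axes are right-handed (so a half turn about z gives the same grasp; the last joint's range is limited). The gripper opens to 92 mm and grips with 3 to 60 N. Pads are 19 mm wide; open, the fingers measure 130 mm over their backs; the gripper's body (75 mm by 190 mm) begins 47 mm behind the grasp point.
Start: joints at [1.116, 0.342, 1.524, -0, 1.275, -0.146], TCP at [0.16, 0.5, 0.227] pointing down, gripper open.
Joint ranges: [-2.53, 2.53], [-0.77, 2.02], [0.04, 2.7], [-1, 4.14], [0.28, 2.66], [-3.11, 3.11]. Speed limits (rad/s): [2.57, 2.57, 3.14, 3.14, 3.14, 3.14].

## Interface

Orientations are given as [roll, pitch, yaw] about the fixed x, y, z axes, in that order (R = Rz(yaw) Ry(pitch) Rx(roll)).
In Python, from cell import robot, read_camera, nets gives the robot as it stands. The module is installed in compiled form; this text tells all that it offers.
- The arm moves only by the tool carry_out, never from a script. Its arguments are lists of equal length, an entry for each row: "translation": the shift along the tool's x, y, z in m, a list of three; "turn": the turn, a rotation vector about the tool's x, y, z in rad, a list of three; "gripper": the gripper's target within -1 to 1 (shut at 1, half-way at 0, fully open at -1). A call has 1 to 10 rows; each row shifts and turns the commanded pose from where the row before left it, along the tool's axes as they then stand; what a row does not reach is not made up. A row lasts 1/10 s, in which the tool goes at most 50 mm and 8.59 degrees, less where a joint would pass 70% of its speed; a pose out of reach is approached as far as the arm can. A call with a gripper value outside its range is refused whole. The fingers move at their own pace and stop on an object; "squeeze" is the grip in N (left out, the last holds). Time passes only in rows, so rows that do not move let the fingers close. It gives the time, the measured TCP pose, the force and the opening at its end, in the units of the state.
- robot.observe(): the state, without advancing time (a new reading comes with each control period).
- read_camera(name): name is "scene" or "top"; returns a dict with "img" (420x560x3 uint8, red, green, blue), "fx", "fy", "cx", "cy" (pixels), "world_from_camera" (4x4, takes a point from camera to world coordinates). Camera axes: x right, y down, z forward; pixel columns grow to the right and rows downward; lengths in m; the calibration is good to about 2 mm. A picture is of the moment at which its call begins. There is no depth.
- robot.hand_in(): hands the job in, once; it reports no verdict.
Trained networks look in a picture, given as the dict that the camera call returned (one of the last four; its "shot" number tells which), for a name from the list of things; names that differ only in an ending like _2 or _b are one class to them, and where a whole thing is asked for, a point or a joint stands for the part that bears it (a point fixed in the world has none). Each returns a list of dicts, best first, with "score" (0 to 1); they miss things now and then, are a little off and sometimes report something else, mostly with a low value. They report only what shows in the picture. A call takes as long as a camera call. They do not tell look-alikes from the thing itself.
- nets.regions_of(picture, name): "region" (420x560 bool, what is visible of it) and "pixel" ([column, row] in pixels, amid what is visible of it).
- nets.tip_of(picture, name): "pixel" ([column, row] in pixels: a listed point, or the origin of a listed thing).
The state is a dict: "time": time; "qpos": joint angles; "qvel": joint speeds; "joint_efforts": joint torques, N m; "tool_pos": TCP position; "tool_rot": TCP orientation; "contact_force": force on the tool from outside, world axes, zero at the start; "torque": the same for the moment, N m; "opening": finger opening in m.
Only numpy, scipy, OpenCV 4.12 (cv2) and the standard library are available. Lean on these libraries where they do the work, as an engineer would, in place of code of your own. Each camera call takes 0.05 s, during which the arm holds its last target. There are 200 camera calls.

## Working session

There is one attempt and no reset: what is moved stays moved. The work goes in short steps, Python scripts to look and compute and a tool call to move; the robot and the scene stay as the last step left them, time stands still between calls to the robot, and variables do not carry over. Pictures are saved under pics/ and viewed, about 8 in all and at most 12, crops included, and the job is handed in when it is done.

Besides the shell and the picture viewer there is one more tool, called by a JSON object that holds its "method" and its "body". carry_out: Moves the arm, as the interface text tells. Its arguments: {"type":"object","properties":{"translation":{"type":"array","items":{"type":"array","items":{"type":"number"}}},"turn":{"type":"array","items":{"type":"array","items":{"type":"number"}}},"gripper":{"type":"array","items":{"type":"number"}},"squeeze":{"type":"number"}},"required":["translation","turn","gripper"]}

```bash
mkdir -p pics; cat > h.py <<'E'
import numpy as np, cv2
from cell import robot, read_camera, nets
def save(p,n): cv2.imwrite(f'pics/{n}.png',p['img'][:,:,::-1])
def ray(p,px):
    T=np.array(p['world_from_camera']); d=T[:3,:3]@np.array([(px[0]-p['cx'])/p['fx'],(px[1]-p['cy'])/p['fy'],1.]); return T[:3,3],d
def atz(p,px,z):
    o,d=ray(p,px); return o+d*(z-o[2])/d[2]
def proj(p,X):
    T=np.array(p['world_from_camera']); c=T[:3,:3].T@(np.array(X)-T[:3,3]); return np.array([p['fx']*c[0]/c[2]+p['cx'],p['fy']*c[1]/c[2]+p['cy']])
def tri(p,a,q,b):
    o1,d1=ray(p,a);o2,d2=ray(q,b);d1/=np.linalg.norm(d1);d2/=np.linalg.norm(d2)
    A=np.stack([d1,-d2],1);s=np.linalg.lstsq(A,o2-o1,rcond=None)[0]
    u=o1+s[0]*d1;v=o2+s[1]*d2; return (u+v)/2,np.linalg.norm(u-v)
E
python3 - <<'E'
from h import *
np.set_printoptions(precision=3,suppress=True)
print(robot.observe())
s=read_camera('scene');t=read_camera('top')
save(s,'s0');save(t,'t0')
for p in(s,t): print(p['fx'],p['world_from_camera'])
for n in ['handle_orange','handle_grey1','machine','tray_floor','guard_edge','tote','clip','clip_seat','jaw_left','jaw_right','mug','jar','scraper']:
    for nm,p in(('s',s),('t',t)):
        print(n,nm,[(np.round(r['pixel'],1).tolist(),round(float(r['score']),2)) for r in nets.tip_of(p,n)][:5],[(np.round(r['pixel'],1).tolist(),int(r['region'].sum()),round(float(r['score']),2)) for r in nets.regions_of(p,n)][:5])
E
```

```text
{'time': 0.0, 'qpos': array([ 1.116,  0.343,  1.525,  0.   ,  1.275, -0.146]), 'qvel': array([-0.002, -0.   , -0.001,  0.001,  0.002, -0.001]), 'joint_efforts': array([  0.001, -43.125, -24.422,   0.072,   0.056,  -0.   ]), 'tool_pos': array([0.159, 0.5  , 0.226]), 'tool_rot': array([-3.141,  0.002,  1.262]), 'contact_force': array([-0.321,  0.149, -0.115]), 'torque': array([-0.031, -0.005, -0.03 ]), 'opening': 0.09214150452010703}
497.3347981780696 [[-0.774  0.366 -0.516  1.205]
 [ 0.633  0.445 -0.634  0.758]
 [-0.002 -0.818 -0.576  0.773]
 [ 0.     0.     0.     1.   ]]
415.78974065437177 [[-0.008 -0.985  0.173  0.386]
 [-1.     0.007 -0.005 -0.023]
 [ 0.004 -0.173 -0.985  1.066]
 [ 0.     0.     0.     1.   ]]
handle_orange s [] [([277.1, 242.2], 84, 0.48)]
handle_orange t [([251.4, 171.2], 0.54)] [([252.6, 185.6], 223, 0.6)]
handle_grey1 s [([272.3, 185.7], 0.86), ([241.5, 240.3], 0.6), ([143.1, 184.3], 0.38)] [([270.6, 187.3], 287, 0.55), ([135.3, 175.5], 79, 0.55), ([426.5, 288.3], 2212, 0.55)]
handle_grey1 t [([421.3, 156.3], 0.69), ([276.0, 168.0], 0.66), ([294.3, 173.6], 0.6
[... 569 characters left out ...]
t [([273.3, 170.1], 0.8)] [([276.2, 109.7], 18675, 0.84)]
tote s [([226.1, 157.7], 0.73)] [([224.8, 152.0], 3514, 0.71)]
tote t [([420.4, 252.3], 0.94)] [([424.6, 250.1], 7648, 0.91)]
clip s [([423.8, 294.8], 0.7)] [([421.2, 292.7], 2113, 0.66), ([184.7, 244.7], 19827, 0.6)]
clip t [([123.7, 250.2], 0.83)] [([125.2, 250.6], 1934, 0.67)]
clip_seat s [([428.6, 271.1], 0.83)] [([426.2, 292.4], 2245, 0.55)]
clip_seat t [([117.8, 248.9], 0.79)] [([127.0, 253.4], 1947, 0.74), ([158.0, 155.8], 1138, 0.26)]Traceback (most recent call last):
  File "<stdin>", line 9, in <module>
ValueError: it knows: clip, clip_seat, guard_edge, handle_grey, handle_orange, jar, machine, mug, scraper, tote, tray_floor
```

View pics/s0.png

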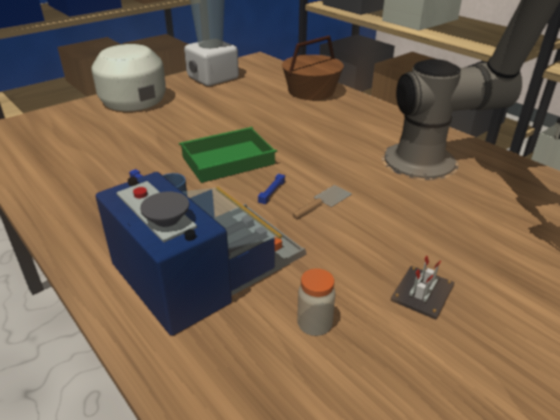

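View pics/t0.png

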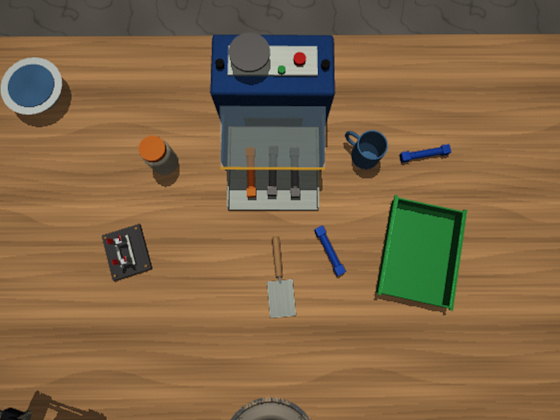

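Scene view: machine at (180,250), clip at (425,290), tote at (228,153). The top view shows orange at (251,172), the greys at (272,170) and (295,172), clip at (125,252) and tote at (423,252). The blue look-alikes are at (330,250) and (425,154).

```bash
python3 - <<'E'
from h import *
t=cv2.imread('pics/t0.png');s=cv2.imread('pics/s0.png')
a=cv2.resize(t[100:220,210:340],None,fx=4,fy=4,interpolation=cv2.INTER_CUBIC)
b=cv2.resize(t[220:282,95:160],(260,248),interpolation=cv2.INTER_CUBIC)
c=cv2.resize(s[250:315,390:455],(260,260),interpolation=cv2.INTER_CUBIC)
o=np.zeros((600,790,3),np.uint8);o[:480,:520]=a;o[:248,525:785]=b;o[255:515,525:785]=c
cv2.imwrite('pics/crop.png',o)
E
```

```text
(no output)
```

View pics/crop.png

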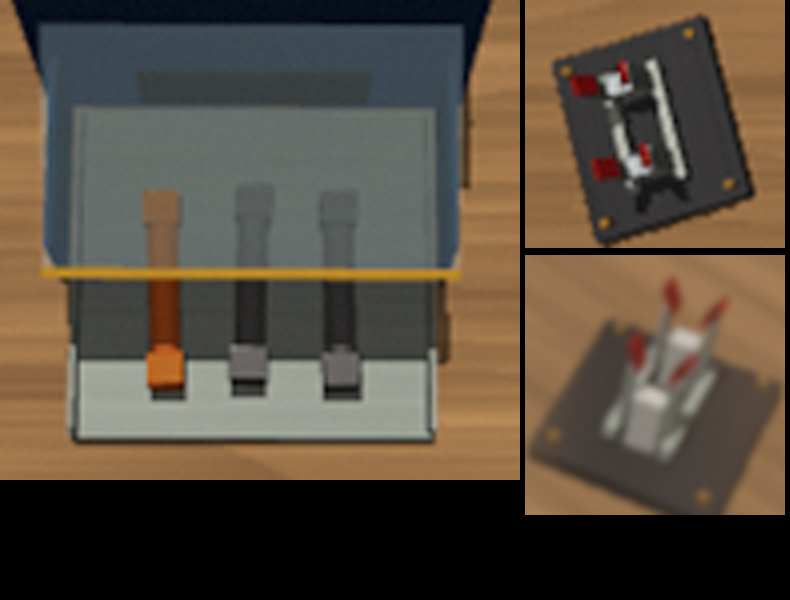

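The crop shows the orange near block at crop (166,370), greys at (248,362) and (340,368), the lip edge at row 440, the guard edge at row 273, and clip plate corners at (553,60), (705,15), (752,195), (600,243).

```bash
python3 - <<'E'
from h import *
np.set_printoptions(precision=4,suppress=True)
s=read_camera('scene');t=read_camera('top')
A=lambda u,v:(210+(u-.5)/4,100+(v-.5)/4)
B=lambda u,v:(95+(u-525.5)/4,220+(v-.5)/4)
for n,u,v,z in [('lipL',72,440,.012),('lipR',434,440,.012),('gL',44,273,.097),('gR',460,274,.097),
 ('oN',166,388,.028),('oNt',166,346,.028),('oF',161,191,.028),('g1N',248,381,.028),('g1F',254,185,.028),('g2N',341,386,.028),('g2F',339,192,.028)]:
    print(n,atz(t,A(u,v),z), 'scene',proj(s,atz(t,A(u,v),z)))
c=np.array([atz(t,B(*q),.012) for q in [(553,60),(705,15),(752,195),(600,243)]])
print(c,c.mean(0)); x=(c[0]-c[3]+c[1]-c[2])/2; print('clip yaw',np.degrees(np.arctan2(x[1],x[0])),np.linalg.norm(x),np.linalg.norm(c[0]-c[1]))
print('proj',[proj(s,q) for q in c])
for n in ['clip_seat','clip','tote','guard_edge','machine','tray_floor','handle_grey','handle_orange']:
    a=nets.tip_of(s,n);b=nets.tip_of(t,n)
    for i in a[:2]:
        for j in b[:4]:
            P,e=tri(s,i['pixel'],t,j['pixel'])
            if e<.015: print(n,P,round(e,4))
g=cv2.inRange(t['img'],(0,70,0),(70,255,90))
g=cv2.morphologyEx(g,cv2.MORPH_OPEN,np.ones((3,3),np.uint8))
cs=max(cv2.findContours(g,0,2)[0],key=cv2.contourArea); r=cv2.minAreaRect(cs);print(r)
print(np.array([atz(t,q,.05) for q in cv2.boxPoints(r)]))
for n in ['mug','jar','scraper']:
    r=nets.regions_of(t,n)
    if r: print(n,atz(t,r[0]['pixel'],0))
E
```

```text
lipL [0.5726 0.1057 0.012 ] scene [305.2091 249.5895]
lipR [ 0.5709 -0.1272  0.012 ] scene [246.748  205.7608]
gL [0.6597 0.1136 0.097 ] scene [279.3617 237.7652]
gR [ 0.6574 -0.1368  0.097 ] scene [215.5449 188.7474]
oN [0.603  0.0444 0.028 ] scene [278.8042 236.8857]
oNt [0.6304 0.0445 0.028 ] scene [269.9438 241.5044]
oF [0.7338 0.0481 0.028 ] scene [235.3634 260.7081]
g1N [ 0.6071 -0.0079  0.028 ] scene [263.8732 227.3025]
g1F [ 0.7375 -0.0124  0.028 ] scene [218.8592 248.0401]
g2N [ 0.6035 -0.0671  0.028 ] scene [250.4813 215.7564]
g2F [ 0.7324 -0.0677  0.028 ] scene [207.6392 235.7457]
[[0.5104 0.4249 0.012 ]
 [0.5386 0.3299 0.012 ]
 [0.4244 0.2947 0.012 ]
 [0.3955 0.3881 0.012 ]] [0.4672 0.3594 0.012 ]
clip yaw 17.441234970653156 0.12008484767380603 0.09908644695901915
proj [array([434.2664, 315.6245]), array([388.555 , 295.8287]), array([409.2171, 264.3094]), array([451.9272, 280.7391])]
clip_seat [0.4706 0.3611 0.0639] 0.008
clip [ 0.4645  0.3639 -0.0018] 0.0009
tote [ 0.4597 -0.3855 -0.0004] 0.0044
guard_edge [ 0.6615 -0.0143  0.0947] 0.002
machine [ 0.6952 -0.0073  0.0042] 0.0013
machine [ 0.6869 -0.0053  0.0239] 0.0081
tray_floor [ 0.6864 -0.0182  0.0056] 0.0087
handle_grey [ 0.4654 -0.1511  0.0146] 0.0062
handle_grey [ 0.6763 -0.0113  0.0177] 0.0059
((417.9741516113281, 250.99551391601562), (66.13386535644531, 100.8692626953125), 9.833563804626465)
[[ 0.356  -0.2585  0.05  ]
 [ 0.5989 -0.3133  0.05  ]
 [ 0.5691 -0.474   0.05  ]
 [ 0.3283 -0.4129  0.05  ]]
mug [ 0.7414 -0.2658  0.    ]
jar [0.7288 0.2907 0.    ]
scraper [ 0.3682 -0.0265  0.    ]
```

```bash
cat >> h.py <<'E'
from scipy.spatial.transform import Rotation as Ro
from scipy.linalg import logm, expm
def pose(p,yaw,lean):
    "TCP p; handle direction yaw (deg), leaning back by lean (deg); tool x = left of the handle"
    y,l=np.radians([yaw,lean]);c,s=np.cos(l),np.sin(l)
    R=Ro.from_euler('z',y).as_matrix()@np.array([[0,c,s],[1,0,0],[0,s,-c]])
    T=np.eye(4);T[:3,:3]=R;T[:3,3]=p;return T
def cur():
    o=robot.observe();T=np.eye(4);T[:3,:3]=Ro.from_euler('xyz',o['tool_rot']).as_matrix();T[:3,3]=o['tool_pos'];return T
def plan(*wps,mm=38,deg=7):
    "each waypoint by rotation-then-equal rows of a screw motion"
    A=cur()
    for w in wps:
        B=pose(*w);D=np.linalg.inv(A)@B
        n=int(max(np.ceil(np.linalg.norm(D[:3,3])*1000/mm),np.ceil(np.degrees(Ro.from_matrix(D[:3,:3]).magnitude())/deg),1))
        E=expm(np.real(logm(D))/n);mid=A@np.linalg.matrix_power(E,n//2)
        print(n,'t',np.round(E[:3,3],4).tolist(),'w',np.round(Ro.from_matrix(E[:3,:3]).as_rotvec(),4).tolist(),'half-way',np.round(mid[:3,3],3)); A=B
E
python3 - <<'E'
from h import *
# grey2 first
plan(((.30,.25,.25),0,0),((.57,-.067,.12),0,30),((.617,-.067,.013),0,30))
E
```

```text
8 t [-0.0279, 0.0228, -0.0029] w [0.0, -0.0, -0.0386] half-way [0.22  0.37  0.238]
12 t [-0.0264, 0.0195, 0.0161] w [-0.0436, 0.0, 0.0] half-way [0.426 0.092 0.167]
4 t [0.0, -0.0032, 0.029] w [-0.0, 0.0, 0.0] half-way [ 0.593 -0.067  0.066]
```

{"method": "carry_out", "body": {"translation": [[-0.028,0.023,-0.003],[-0.028,0.023,-0.003],[-0.028,0.023,-0.003],[-0.028,0.023,-0.003],[-0.028,0.023,-0.003],[-0.028,0.023,-0.003],[-0.028,0.023,-0.003],[-0.028,0.023,-0.003]], "turn": [[0,0,-0.0386],[0,0,-0.0386],[0,0,-0.0386],[0,0,-0.0386],[0,0,-0.0386],[0,0,-0.0386],[0,0,-0.0386],[0,0,-0.0386]], "gripper": [0.2,0.2,0.2,0.2,0.2,0.2,0.2,0.2], "squeeze": 25}}

```text
time: 3.55
tool_pos: [0.302, 0.2475, 0.2511]
tool_rot: [3.141, -0.0, 1.573]
contact_force: [0.4, -0.4, 0.1]
opening: 0.0376
```

{"method": "carry_out", "body": {"translation": [[-0.0315,0.0235,0.019],[-0.0315,0.0235,0.019],[-0.0315,0.0235,0.019],[-0.0315,0.0235,0.019],[-0.0315,0.0235,0.019],[-0.0315,0.0235,0.019],[-0.0315,0.0235,0.019],[-0.0315,0.0235,0.019],[-0.0315,0.0235,0.019],[-0.0315,0.0235,0.019]], "turn": [[-0.0524,0,0],[-0.0524,0,0],[-0.0524,0,0],[-0.0524,0,0],[-0.0524,0,0],[-0.0524,0,0],[-0.0524,0,0],[-0.0524,0,0],[-0.0524,0,0],[-0.0524,0,0]], "gripper": [0.2,0.2,0.2,0.2,0.2,0.2,0.2,0.2,0.2,0.2]}}

```text
time: 4.55
tool_pos: [0.5701, -0.0657, 0.1224]
tool_rot: [2.62, 0.0, 1.57]
contact_force: [1.0, 1.4, -0.3]
opening: 0.0368
```

```bash
python3 - <<'E'
from h import *
print(robot.observe())
plan(((.617,-.067,.03),0,30),((.617,-.067,.013),0,30))
E
```

```text
{'time': 4.55, 'qpos': array([-0.34217547,  0.3488941 ,  2.00378848,  0.53114561,  0.33557852,
       -2.37619092]), 'qvel': array([-0.57457822,  0.4978883 , -0.30213573,  1.77468927, -0.36437778,
       -2.1966116 ]), 'joint_efforts': array([  1.21352568, -40.13588905, -17.23384738,  -2.20423579,
        -1.4299548 ,   3.06027822]), 'tool_pos': array([ 0.57014329, -0.06565279,  0.1224208 ]), 'tool_rot': array([2.61954245e+00, 2.36925436e-04, 1.57011611e+00]), 'contact_force': array([ 0.96554017,  1.4374523 , -0.26532755]), 'torque': array([ 0.0836871 ,  0.25192964, -0.01785185]), 'opening': 0.036763627637602755}
3 t [-0.0004, -0.0018, 0.0345] w [-0.0005, 0.0002, -0.0002] half-way [ 0.586 -0.066  0.092]
1 t [0.0, -0.0085, 0.0147] w [-0.0, 0.0, 0.0] half-way [ 0.617 -0.067  0.03 ]
```

```bash
python3 - <<'E'
from h import *
plan(((.590,-.067,.075),0,25))
E
```

```text
2 t [-0.0007, -0.0027, 0.0256] w [0.0429, 0.0003, -0.0002] half-way [ 0.581 -0.066  0.099]
```

{"method": "carry_out", "body": {"translation": [[-0.001,-0.003,0.013],[-0.001,-0.003,0.013],[0,-0.001,0.013],[0,-0.001,0.013],[0,0,0]], "turn": [[0.022,0,0],[0.022,0,0],[0.022,0,0],[0.022,0,0],[0,0,0]], "gripper": [0.2,0.2,0.2,0.2,0.2]}}

```text
time: 5.05
tool_pos: [0.5868, -0.0655, 0.0719]
tool_rot: [2.711, -0.001, 1.572]
contact_force: [-0.3, -0.3, -0.7]
opening: 0.0367
```

```bash
python3 - <<'E'
from h import *
np.set_printoptions(precision=4,suppress=True)
o=robot.observe();print(o['qpos'],o['tool_pos'],o['tool_rot'],o['contact_force'])
plan(((.617,-.067,.03),0,25),((.617,-.067,.013),0,25))
E
```

```text
[-0.3116  0.4748  1.9288  0.3865  0.3501 -2.2209] [ 0.5868 -0.0655  0.0719] [ 2.711  -0.0012  1.5716] [-0.3212 -0.305  -0.7467]
2 t [-0.0008, 0.0049, 0.0253] w [-0.0029, -0.0007, 0.0001] half-way [ 0.602 -0.066  0.051]
1 t [0.0, -0.0072, 0.0154] w [-0.0, 0.0, 0.0] half-way [ 0.617 -0.067  0.03 ]
```

{"method": "carry_out", "body": {"translation": [[-0.001,0.003,0.013],[-0.001,0.003,0.013],[0,0.002,0.012],[0,0.002,0.012],[0,0,0]], "turn": [[0,0,0],[0,0,0],[0,0,0],[0,0,0],[0,0,0]], "gripper": [0.2,0.2,0.2,0.2,0.2]}}

```text
time: 5.55
tool_pos: [0.6166, -0.0673, 0.03]
tool_rot: [2.711, -0.001, 1.571]
contact_force: [0.3, 0.2, 0.1]
opening: 0.0364
```

```bash
python3 - <<'E'
from h import *
np.set_printoptions(precision=4,suppress=True)
o=robot.observe();print(o['qpos'],o['tool_pos'],o['tool_rot'],o['contact_force'])
plan(((.618,-.067,.013),0,25))
s=read_camera('scene');t=read_camera('top')
a=cv2.resize(t['img'][90:225,200:345,::-1],None,fx=3.5,fy=3.5,interpolation=cv2.INTER_CUBIC)
b=cv2.resize(s['img'][150:270,180:320,::-1],None,fx=2,fy=2,interpolation=cv2.INTER_CUBIC)
o=np.zeros((480,790,3),np.uint8);o[:a.shape[0],:a.shape[1]]=a;o[:240,510:790]=b
cv2.imwrite('pics/g2.png',o)
E
```

```text
[-0.2961  0.5883  1.8757  0.4435  0.2913 -2.2684] [ 0.6166 -0.0673  0.03  ] [ 2.7114 -0.0014  1.5714] [0.3479 0.2128 0.1197]
1 t [0.0003, -0.0058, 0.016] w [-0.0061, -0.0016, -0.0] half-way [ 0.617 -0.067  0.03 ]
```

View pics/g2.png

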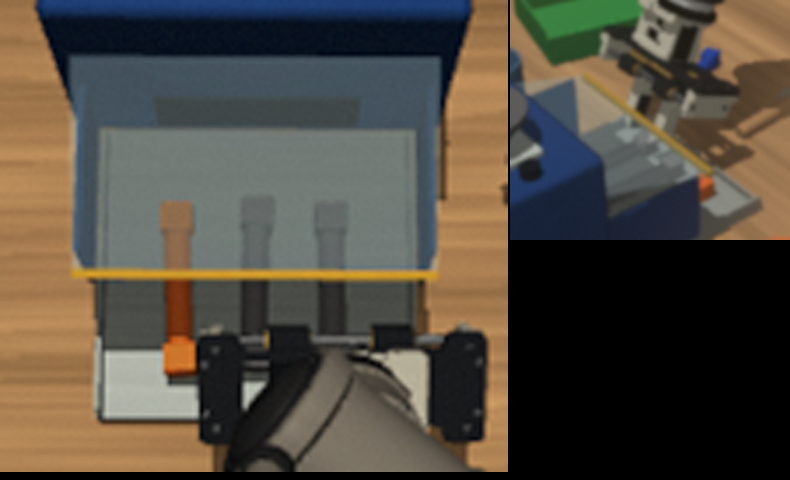

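The top crop shows the gripper straddling grey2 clear of the guard, with the open fingers at (290,345) and (390,345) and grey2 between. Joint 5 is near its limit, so I'll lean less.

{"method": "carry_out", "body": {"translation": [[0,0,0],[0,0,0],[0,-0.0025,0.008],[0,-0.0025,0.008],[0,0,0]], "turn": [[0.061,0,0],[0.061,0,0],[0,0,0],[0,0,0],[0,0,0]], "gripper": [0.2,0.2,0.2,0.2,0.2]}}

```text
time: 6.15
tool_pos: [0.6148, -0.0669, 0.013]
tool_rot: [2.834, -0.002, 1.571]
contact_force: [-0.4, -0.1, -0.2]
opening: 0.0367
```

{"method": "carry_out", "body": {"translation": [[0,0,0],[0,0,0],[0,0,0],[0,0,0],[0,0,0]], "turn": [[0,0,0],[0,0,0],[0,0,0],[0,0,0],[0,0,0]], "gripper": [1,1,1,1,1], "squeeze": 35}}

```text
time: 6.65
tool_pos: [0.6168, -0.0675, 0.0152]
tool_rot: [2.831, -0.001, 1.571]
contact_force: [0.9, 1.5, -0.7]
opening: 0.0234
```

```bash
python3 - <<'E'
from h import *
np.set_printoptions(precision=4,suppress=True)
o=robot.observe();print(o['qpos'],o['tool_pos'],o['tool_rot'],o['contact_force'],o['opening'])
plan(((.617,-.067,.035),0,18),((.50,-.067,.05),0,18),((.44,-.15,.15),-7,18),((.430,-.402,.12),-14,18),((.430,-.402,.02),-14,18))
E
```

```text
[-0.276   0.6319  1.7769  0.1982  0.4412 -2.0142] [ 0.6168 -0.0675  0.0152] [ 2.8311 -0.0007  1.5713] [ 0.9431  1.4787 -0.6966] 0.02337503779361449
1 t [0.0005, 0.0063, -0.0188] w [-0.0037, -0.0009, 0.0003] half-way [ 0.617 -0.068  0.015]
4 t [0.0, -0.0267, -0.0126] w [-0.0, 0.0, 0.0] half-way [ 0.558 -0.067  0.042]
4 t [-0.0214, -0.0056, -0.0281] w [-0.0, -0.0094, 0.029] half-way [ 0.471 -0.109  0.1  ]
7 t [-0.0357, 0.0033, 0.0056] w [-0.0, -0.0054, 0.0166] half-way [ 0.439 -0.258  0.137]
3 t [0.0, -0.0103, 0.0317] w [0.0, -0.0, -0.0] half-way [ 0.43  -0.402  0.087]
```

{"method": "carry_out", "body": {"translation": [[0,0.003,-0.009],[0,0.003,-0.009],[0,-0.018,-0.008],[0,-0.018,-0.008],[0,-0.018,-0.008],[0,-0.018,-0.008],[0,-0.018,-0.008],[0,-0.018,-0.008],[0,0,0]], "turn": [[0,0,0],[0,0,0],[0,0,0],[0,0,0],[0,0,0],[0,0,0],[0,0,0],[0,0,0],[0,0,0]], "gripper": [1,1,1,1,1,1,1,1,1]}}

```text
time: 7.55
tool_pos: [0.4977, -0.0672, 0.0476]
tool_rot: [2.832, -0.001, 1.571]
contact_force: [0.0, 0.7, -1.1]
opening: 0.0237
```

{"method": "carry_out", "body": {"translation": [[-0.017,-0.0045,-0.0225],[-0.017,-0.0045,-0.0225],[-0.017,-0.0045,-0.0225],[-0.017,-0.0045,-0.0225],[-0.017,-0.0045,-0.0225]], "turn": [[0,-0.0075,0.0232],[0,-0.0075,0.0232],[0,-0.0075,0.0232],[0,-0.0075,0.0232],[0,-0.0075,0.0232]], "gripper": [1,1,1,1,1]}}

```text
time: 8.05
tool_pos: [0.4401, -0.151, 0.1488]
tool_rot: [2.83, 0.001, 1.448]
contact_force: [0.8, 0.3, -0.1]
opening: 0.024
```

```bash
python3 - <<'E'
from h import *
np.set_printoptions(precision=4,suppress=True)
o=robot.observe();print(o['qpos'],o['tool_pos'],o['tool_rot'],o['contact_force'],o['opening'])
plan(((.430,-.402,.12),-14,18),((.430,-.402,.02),-14,18))
s=read_camera('scene');t=read_camera('top')
a=cv2.resize(t['img'][90:320,200:480,::-1],None,fx=2,fy=2,interpolation=cv2.INTER_CUBIC)
b=cv2.resize(s['img'][100:300,150:350,::-1],None,fx=1.1,fy=1.1,interpolation=cv2.INTER_CUBIC)
o=np.zeros((480,790,3),np.uint8);o[:a.shape[0],:a.shape[1]]=a;o[:220,565:785]=b
cv2.imwrite('pics/g3.png',o)
E
```

```text
[-0.5921  0.1803  2.0499  0.2323  0.644  -2.2079] [ 0.4401 -0.151   0.1488] [2.8297 0.0008 1.4483] [ 0.7711  0.3162 -0.0843] 0.023987626870558915
7 t [-0.0356, 0.0033, 0.0054] w [-0.0003, -0.0053, 0.0166] half-way [ 0.44  -0.259  0.136]
3 t [0.0, -0.0103, 0.0317] w [0.0, -0.0, -0.0] half-way [ 0.43  -0.402  0.087]
```

View pics/g3.png

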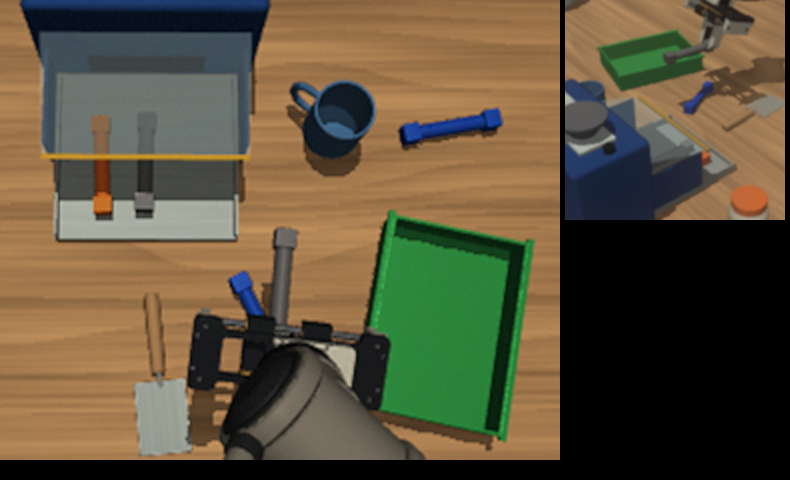

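Grey2 is held level at crop (283,290). The tote rim's centre is near crop (449,325), which is world about (0.46,-0.38).

{"method": "carry_out", "body": {"translation": [[-0.0356,0.0033,0.0054],[-0.0356,0.0033,0.0054],[-0.0356,0.0033,0.0054],[-0.0356,0.0033,0.0054],[-0.0356,0.0033,0.0054],[-0.0356,0.0033,0.0054],[-0.0356,0.0033,0.0054],[0,0,0]], "turn": [[0,-0.0053,0.0166],[0,-0.0053,0.0166],[0,-0.0053,0.0166],[0,-0.0053,0.0166],[0,-0.0053,0.0166],[0,-0.0053,0.0166],[0,-0.0053,0.0166],[0,0,0]], "gripper": [1,1,1,1,1,1,1,1]}}

```text
time: 8.95
tool_pos: [0.43, -0.405, 0.1171]
tool_rot: [2.831, 0.001, 1.324]
contact_force: [0.7, 0.5, -0.6]
opening: 0.0238
```

{"method": "carry_out", "body": {"translation": [[0,-0.0062,0.019],[0,-0.0062,0.019],[0,-0.0062,0.019],[0,-0.0062,0.019],[0,-0.0062,0.019],[0,0,0],[0,0,0],[0,0,0],[0,0,0],[0,0,0]], "turn": [[0,0,0],[0,0,0],[0,0,0],[0,0,0],[0,0,0],[0,0,0],[0,0,0],[0,0,0],[0,0,0],[0,0,0]], "gripper": [1,1,1,1,1,1,0.2,0.2,0.2,0.2]}}

```text
time: 9.95
tool_pos: [0.4294, -0.4009, 0.0188]
tool_rot: [2.831, 0.0, 1.327]
contact_force: [0.3, 0.5, -0.1]
opening: 0.0368
```

```bash
python3 - <<'E'
from h import *
np.set_printoptions(precision=4,suppress=True)
o=robot.observe();print(o['qpos'],o['tool_pos'],o['tool_rot'],o['contact_force'],o['opening'])
plan(((.42,-.38,.13),-14,18),((.565,-.009,.11),-1,18),((.619,-.0085,.013),-1,18))
E
```

```text
[-0.9969  0.6026  1.8299  0.4348  0.5198 -2.6831] [ 0.4294 -0.4009  0.0188] [2.8306 0.0002 1.3275] [ 0.3318  0.4826 -0.0992] 0.036781882280426836
3 t [0.006, 0.0069, -0.0367] w [-0.0011, -0.0, 0.0003] half-way [ 0.426 -0.394  0.056]
11 t [0.0353, 0.0074, 0.0043] w [0.0, 0.0064, -0.0196] half-way [ 0.496 -0.215  0.121]
3 t [0.0005, 0.0071, 0.0363] w [0.0, -0.0, 0.0] half-way [ 0.583 -0.009  0.078]
```

{"method": "carry_out", "body": {"translation": [[0,0.005,-0.036],[0.009,0.008,-0.037],[0.009,0.008,-0.037]], "turn": [[0,0,0],[0,0,0],[0,0,0]], "gripper": [0.2,0.2,0.2]}}

```text
time: 10.25
tool_pos: [0.4198, -0.3798, 0.1305]
tool_rot: [2.832, -0.001, 1.326]
contact_force: [-0.0, -0.9, 0.5]
opening: 0.0367
```

{"method": "carry_out", "body": {"translation": [[0.0388,0.0081,0.0047],[0.0388,0.0081,0.0047],[0.0388,0.0081,0.0047],[0.0388,0.0081,0.0047],[0.0388,0.0081,0.0047],[0.0388,0.0081,0.0047],[0.0388,0.0081,0.0047],[0.0388,0.0081,0.0047],[0.0388,0.0081,0.0047],[0.0388,0.0081,0.0047]], "turn": [[0,0.007,-0.0216],[0,0.007,-0.0216],[0,0.007,-0.0216],[0,0.007,-0.0216],[0,0.007,-0.0216],[0,0.007,-0.0216],[0,0.007,-0.0216],[0,0.007,-0.0216],[0,0.007,-0.0216],[0,0.007,-0.0216]], "gripper": [0.2,0.2,0.2,0.2,0.2,0.2,0.2,0.2,0.2,0.2]}}

```text
time: 11.25
tool_pos: [0.5656, -0.008, 0.11]
tool_rot: [2.83, -0.001, 1.555]
contact_force: [0.2, -0.5, -0.5]
opening: 0.0369
```

{"method": "carry_out", "body": {"translation": [[0,0,0]], "turn": [[0,0,0]], "gripper": [0.2]}}

```text
time: 11.35
tool_pos: [0.5657, -0.0056, 0.1097]
tool_rot: [2.831, -0.002, 1.56]
contact_force: [0.5, -0.2, 0.7]
opening: 0.0369
```

```bash
python3 - <<'E'
from h import *
np.set_printoptions(precision=4,suppress=True)
t=read_camera('top')
o=robot.observe();print(o['qpos'],o['tool_pos'],o['tool_rot'],o['contact_force'],o['opening'])
plan(((.619,-.0085,.014),-1,18),mm=25)
print([(r['pixel'],atz(t,r['pixel'],.016)) for r in nets.regions_of(t,'handle_grey')])
E
```

```text
[-0.1778  0.401   1.8556  0.094   0.5807 -1.8067] [ 0.5653 -0.0073  0.1097] [ 2.831  -0.0013  1.5583] [ 0.6355 -0.8197  0.6527] 0.036591282633377645
5 t [-0.0001, 0.0043, 0.0215] w [-0.0007, -0.0005, 0.0009] half-way [ 0.587 -0.008  0.071]
[([431.7, 243.6], array([ 0.4814, -0.4117,  0.016 ])), ([275.2, 180.0], array([ 0.6498, -0.0165,  0.016 ])), ([332.2, 247.1], array([ 0.4745, -0.1594,  0.016 ])), ([424.1, 151.9], array([ 0.7231, -0.4088,  0.016 ])), ([126.2, 248.4], array([0.4752, 0.3598, 0.016 ]))]
```

{"method": "carry_out", "body": {"translation": [[0,0.0043,0.0215],[0,0.0043,0.0215],[0,0.0043,0.0215],[0,0.0043,0.0215],[0,0.0043,0.0215],[0,0,0],[0,0,0],[0,0,0],[0,0,0],[0,0,0]], "turn": [[0,0,0],[0,0,0],[0,0,0],[0,0,0],[0,0,0],[0,0,0],[0,0,0],[0,0,0],[0,0,0],[0,0,0]], "gripper": [0.2,0.2,0.2,0.2,0.2,0.2,1,1,1,1]}}

```text
time: 12.45
tool_pos: [0.6186, -0.0105, 0.0148]
tool_rot: [2.83, -0.001, 1.554]
contact_force: [-3.1, -1.7, 5.4]
opening: 0.0236
```

{"method": "carry_out", "body": {"translation": [[0,0.003,-0.009],[0,0.003,-0.009],[0,-0.018,-0.008],[0,-0.018,-0.008],[0,-0.018,-0.008],[0,-0.018,-0.008],[0,-0.018,-0.008],[0,-0.018,-0.008],[0,0,0]], "turn": [[0,0,0],[0,0,0],[0,0,0],[0,0,0],[0,0,0],[0,0,0],[0,0,0],[0,0,0],[0,0,0]], "gripper": [1,1,1,1,1,1,1,1,1]}}

```text
time: 13.35
tool_pos: [0.4991, -0.0079, 0.046]
tool_rot: [2.833, -0.002, 1.555]
contact_force: [-0.4, 0.6, -0.1]
opening: 0.0236
```

```bash
python3 - <<'E'
from h import *
np.set_printoptions(precision=4,suppress=True)
o=robot.observe();print(o['qpos'],o['tool_pos'],o['tool_rot'],o['contact_force'],o['opening'])
plan(((.46,-.11,.15),-7,18),((.442,-.343,.12),-14,18),((.442,-.343,.02),-14,18))
E
```

```text
[-0.2081  0.4275  2.0863  0.1854  0.3298 -1.9289] [ 0.4991 -0.0079  0.046 ] [ 2.8327 -0.0018  1.5546] [-0.4385  0.5987 -0.0626] 0.023634353272686863
4 t [-0.026, 0.0, -0.0273] w [-0.0013, -0.0086, 0.0251] half-way [ 0.481 -0.06   0.098]
7 t [-0.0332, 0.0018, 0.0051] w [-0.0, -0.0054, 0.0166] half-way [ 0.456 -0.21   0.137]
3 t [-0.0, -0.0103, 0.0317] w [0.0, -0.0, -0.0] half-way [ 0.442 -0.343  0.087]
```

{"method": "carry_out", "body": {"translation": [[-0.021,0,-0.022],[-0.021,0,-0.022],[-0.021,0,-0.022],[-0.021,0,-0.022],[-0.021,0,-0.022]], "turn": [[-0.001,-0.007,0.02],[-0.001,-0.007,0.02],[-0.001,-0.007,0.02],[-0.001,-0.007,0.02],[-0.001,-0.007,0.02]], "gripper": [1,1,1,1,1]}}

```text
time: 13.85
tool_pos: [0.462, -0.1124, 0.1519]
tool_rot: [2.824, 0.002, 1.448]
contact_force: [0.5, -0.5, -1.2]
opening: 0.0233
```

{"method": "carry_out", "body": {"translation": [[-0.0332,0.0018,0.0051],[-0.0332,0.0018,0.0051],[-0.0332,0.0018,0.0051],[-0.0332,0.0018,0.0051],[-0.0332,0.0018,0.0051],[-0.0332,0.0018,0.0051],[-0.0332,0.0018,0.0051],[0,0,0]], "turn": [[0,-0.0054,0.0166],[0,-0.0054,0.0166],[0,-0.0054,0.0166],[0,-0.0054,0.0166],[0,-0.0054,0.0166],[0,-0.0054,0.0166],[0,-0.0054,0.0166],[0,0,0]], "gripper": [1,1,1,1,1,1,1,1]}}

```text
time: 14.65
tool_pos: [0.444, -0.3486, 0.1208]
tool_rot: [2.824, 0.004, 1.322]
contact_force: [0.0, 0.8, -1.8]
opening: 0.0234
```

{"method": "carry_out", "body": {"translation": [[0,-0.0062,0.019],[0,-0.0062,0.019],[0,-0.0062,0.019],[0,-0.0062,0.019],[0,-0.0062,0.019],[0,0,0],[0,0,0],[0,0,0],[0,0,0],[0,0,0]], "turn": [[0,0,0],[0,0,0],[0,0,0],[0,0,0],[0,0,0],[0,0,0],[0,0,0],[0,0,0],[0,0,0],[0,0,0]], "gripper": [1,1,1,1,1,1,0.2,0.2,0.2,0.2]}}

```text
time: 15.65
tool_pos: [0.444, -0.3445, 0.0213]
tool_rot: [2.825, 0.002, 1.326]
contact_force: [0.2, -0.7, -0.0]
opening: 0.0365
```

```bash
python3 - <<'E'
from h import *
np.set_printoptions(precision=4,suppress=True)
o=robot.observe();print(o['qpos'],o['tool_pos'],o['tool_rot'],o['contact_force'],o['opening'])
plan(((.435,-.33,.13),-14,18),((.565,.045,.11),1,18),((.614,.045,.0145),1,18))
E
```

```text
[-0.9056  0.5614  1.9171  0.4528  0.4486 -2.621 ] [ 0.444  -0.3445  0.0213] [2.8247 0.0022 1.3264] [ 0.2222 -0.7154 -0.0369] 0.0364971053973428
3 t [0.0039, 0.0074, -0.0357] w [0.0009, 0.0007, 0.0002] half-way [ 0.441 -0.34   0.058]
11 t [0.0354, 0.0066, 0.004] w [0.0, 0.0074, -0.0226] half-way [ 0.506 -0.164  0.121]
3 t [-0.0003, 0.0057, 0.0353] w [0.0, 0.0, -0.0] half-way [0.581 0.045 0.078]
```

{"method": "carry_out", "body": {"translation": [[0,0.007,-0.036],[0.006,0.008,-0.036],[0.006,0.008,-0.036]], "turn": [[0.001,0,0],[0.001,0,0],[0.001,0,0]], "gripper": [0.2,0.2,0.2]}}

```text
time: 15.95
tool_pos: [0.4349, -0.3294, 0.1316]
tool_rot: [2.83, 0.001, 1.326]
contact_force: [1.7, -0.2, -0.8]
opening: 0.0368
```

{"method": "carry_out", "body": {"translation": [[0.0389,0.0073,0.0044],[0.0389,0.0073,0.0044],[0.0389,0.0073,0.0044],[0.0389,0.0073,0.0044],[0.0389,0.0073,0.0044],[0.0389,0.0073,0.0044],[0.0389,0.0073,0.0044],[0.0389,0.0073,0.0044],[0.0389,0.0073,0.0044],[0.0389,0.0073,0.0044]], "turn": [[0,0.0081,-0.0249],[0,0.0081,-0.0249],[0,0.0081,-0.0249],[0,0.0081,-0.0249],[0,0.0081,-0.0249],[0,0.0081,-0.0249],[0,0.0081,-0.0249],[0,0.0081,-0.0249],[0,0.0081,-0.0249],[0,0.0081,-0.0249]], "gripper": [0.2,0.2,0.2,0.2,0.2,0.2,0.2,0.2,0.2,0.2]}}

```text
time: 16.95
tool_pos: [0.5669, 0.0464, 0.1109]
tool_rot: [2.828, 0.001, 1.589]
contact_force: [-0.2, -0.7, 0.0]
opening: 0.0368
```

{"method": "carry_out", "body": {"translation": [[0,0,0],[0,0,0]], "turn": [[0,0,0],[0,0,0]], "gripper": [0.2,0.2]}}

```text
time: 17.15
tool_pos: [0.5664, 0.0456, 0.1106]
tool_rot: [2.829, 0.001, 1.59]
contact_force: [-0.6, -0.3, -0.8]
opening: 0.0364
```

```bash
python3 - <<'E'
from h import *
np.set_printoptions(precision=4,suppress=True)
s=read_camera('scene');t=read_camera('top')
o=robot.observe();print(o['qpos'],o['tool_pos'],o['tool_rot'],o['contact_force'],o['opening'])
plan(((.614,.045,.0145),1,18),mm=25)
for p in (s,t):
    for r in nets.regions_of(p,'handle_orange'): print(r['pixel'],atz(p,r['pixel'],.016),r['score'])
a=cv2.resize(t['img'][90:320,200:480,::-1],None,fx=2,fy=2,interpolation=cv2.INTER_CUBIC)
b=cv2.resize(s['img'][100:300,150:350,::-1],None,fx=1.1,fy=1.1,interpolation=cv2.INTER_CUBIC)
o=np.zeros((480,790,3),np.uint8);o[:a.shape[0],:a.shape[1]]=a;o[:220,565:785]=b
cv2.imwrite('pics/g4.png',o)
E
```

```text
[-0.0723  0.4033  1.8487  0.0487  0.5788 -1.6963] [0.5663 0.0441 0.1106] [2.8292 0.0007 1.5874] [ 0.0372 -0.3581  0.0964] 0.036957376249297805
5 t [0.0, 0.0032, 0.0212] w [-0.0004, 0.0002, -0.0001] half-way [0.585 0.044 0.072]
[252.5, 184.1] [0.6392 0.0424 0.016 ] 0.68
```

View pics/g4.png

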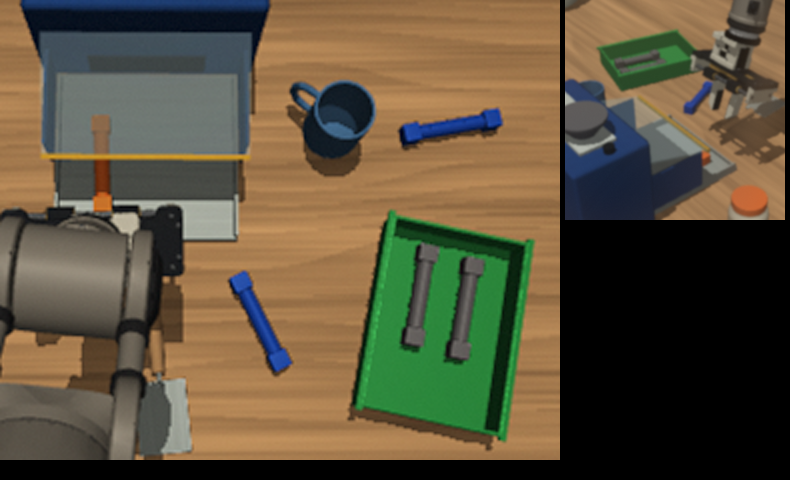

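Both greys lie flat in the tote, at crop (420,295) and (466,310). Orange is still in the tray at (102,160).

{"method": "carry_out", "body": {"translation": [[0,0.0032,0.0212],[0,0.0032,0.0212],[0,0.0032,0.0212],[0,0.0032,0.0212],[0,0.0032,0.0212],[0,0,0],[0,0,0],[0,0,0],[0,0,0],[0,0,0]], "turn": [[0,0,0],[0,0,0],[0,0,0],[0,0,0],[0,0,0],[0,0,0],[0,0,0],[0,0,0],[0,0,0],[0,0,0]], "gripper": [0.2,0.2,0.2,0.2,0.2,0.2,1,1,1,1], "squeeze": 45}}

```text
time: 18.35
tool_pos: [0.6144, 0.0454, 0.0155]
tool_rot: [2.828, 0.001, 1.588]
contact_force: [-1.8, -0.6, 3.4]
opening: 0.0235
```

{"method": "carry_out", "body": {"translation": [[0,0,0],[0,0.003,-0.009],[0,0.003,-0.009],[0,-0.018,-0.008],[0,-0.018,-0.008],[0,-0.018,-0.008],[0,-0.018,-0.008],[0,-0.018,-0.008],[0,-0.018,-0.008],[0,0,0]], "turn": [[0,0,0],[0,0,0],[0,0,0],[0,0,0],[0,0,0],[0,0,0],[0,0,0],[0,0,0],[0,0,0],[0,0,0]], "gripper": [1,1,1,1,1,1,1,1,1,1]}}

```text
time: 19.35
tool_pos: [0.4947, 0.0439, 0.0464]
tool_rot: [2.831, 0.0, 1.588]
contact_force: [-0.3, 0.3, -0.8]
opening: 0.0232
```

```bash
python3 - <<'E'
from h import *
np.set_printoptions(precision=4,suppress=True)
o=robot.observe();print(o['qpos'],o['tool_pos'],o['tool_rot'],o['contact_force'],o['opening'])
plan(((.45,.12,.17),6,18),((.4155,.3433,.14),17.4,18))
E
```

```text
[-0.0865  0.4237  2.0931  0.1014  0.3173 -1.7664] [0.4947 0.0439 0.0464] [2.8311 0.0002 1.5884] [-0.3411  0.295  -0.7838] 0.02318960113517478
4 t [0.0196, -0.0002, -0.0326] w [-0.0009, 0.0067, -0.0207] half-way [0.473 0.082 0.108]
6 t [0.0377, -0.0003, 0.0052] w [0.0, 0.0102, -0.0315] half-way [0.438 0.233 0.155]
```

{"method": "carry_out", "body": {"translation": [[0.0157,0,-0.026],[0.0157,0,-0.026],[0.0157,0,-0.026],[0.0157,0,-0.026],[0.0157,0,-0.026]], "turn": [[0,0.0054,-0.0166],[0,0.0054,-0.0166],[0,0.0054,-0.0166],[0,0.0054,-0.0166],[0,0.0054,-0.0166]], "gripper": [1,1,1,1,1]}}

```text
time: 19.85
tool_pos: [0.4535, 0.1205, 0.1716]
tool_rot: [2.827, 0.0, 1.676]
contact_force: [0.8, 0.6, -0.3]
opening: 0.0234
```

{"method": "carry_out", "body": {"translation": [[0.0283,0,0.0039],[0.0283,0,0.0039],[0.0283,0,0.0039],[0.0283,0,0.0039],[0.0283,0,0.0039],[0.0283,0,0.0039],[0.0283,0,0.0039],[0.0283,0,0.0039],[0,0,0],[0,0,0]], "turn": [[0,0.0076,-0.0236],[0,0.0076,-0.0236],[0,0.0076,-0.0236],[0,0.0076,-0.0236],[0,0.0076,-0.0236],[0,0.0076,-0.0236],[0,0.0076,-0.0236],[0,0.0076,-0.0236],[0,0,0],[0,0,0]], "gripper": [1,1,1,1,1,1,1,1,1,1]}}

```text
time: 20.85
tool_pos: [0.4196, 0.3442, 0.1401]
tool_rot: [2.829, 0.001, 1.875]
contact_force: [-0.1, -0.2, -0.1]
opening: 0.0236
```

```bash
python3 - <<'E'
from h import *
np.set_printoptions(precision=4,suppress=True)
s=read_camera('scene');t=read_camera('top')
o=robot.observe();print(o['qpos'],o['tool_pos'],o['tool_rot'],o['contact_force'],o['opening'])
plan(((.4155,.3433,.095),17.4,18),((.4155,.3433,.075),17.4,18))
for p in (s,t):
    for r in nets.regions_of(p,'handle_orange'): print(r['pixel'],atz(p,r['pixel'],.14),r['score'])
    for r in nets.tip_of(p,'handle_orange'): print('tip',r['pixel'],atz(p,r['pixel'],.141),r['score'])
a=cv2.resize(t['img'][200:300,80:190,::-1],None,fx=4,fy=4,interpolation=cv2.INTER_CUBIC)
b=cv2.resize(s['img'][200:325,370:455,::-1],None,fx=4,fy=4,interpolation=cv2.INTER_CUBIC)
o=np.zeros((500,790,3),np.uint8);o[:a.shape[0],:a.shape[1]]=a;o[:b.shape[0],445:445+b.shape[1]]=b
cv2.imwrite('pics/c1.png',o)
E
```

```text
[ 0.5971  0.3318  1.8599 -0.1478  0.6554 -1.1722] [0.4198 0.3432 0.1402] [2.829  0.0005 1.8731] [ 0.0694 -0.6764 -1.1311] 0.02355603013558025
2 t [0.0007, -0.0089, 0.0209] w [-0.0008, 0.0004, -0.0006] half-way [0.418 0.343 0.118]
1 t [-0.0, -0.0062, 0.019] w [-0.0, -0.0, 0.0] half-way [0.416 0.343 0.095]
[433.5, 244.3] [0.4702 0.3657 0.14  ] 0.73
tip [430.3, 242.9] [0.4726 0.3596 0.141 ] 0.8
[107.9, 232.1] [0.5015 0.3575 0.14  ] 0.76
tip [106.9, 240.0] [0.4836 0.3582 0.141 ] 0.6
```

View pics/c1.png

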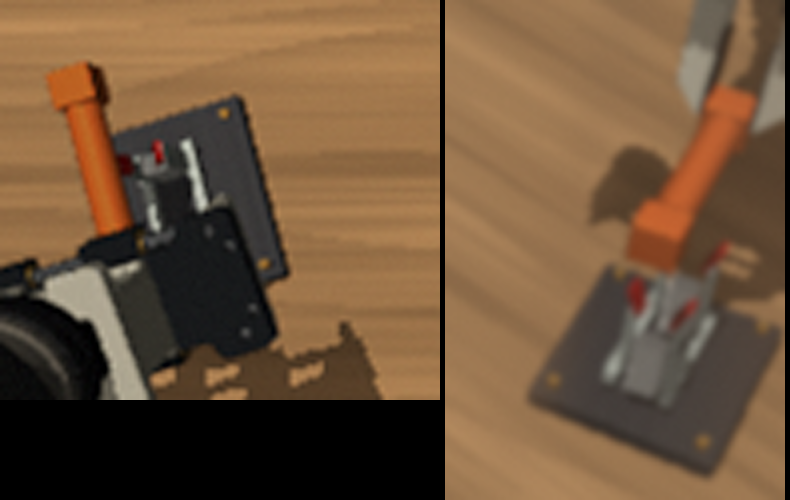

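The crop shows orange held roughly level over the clip, its far block at (78,85) in the top part and (660,235) in the scene part.

```bash
python3 - <<'E'
from h import *
np.set_printoptions(precision=4,suppress=True)
s=read_camera('scene');t=read_camera('top')
P=cur()[:3,3]; d=np.array([np.cos(1.8731-np.pi/2),np.sin(1.8731-np.pi/2),0]); 
print('pred far block',P+.108*d+[0,0,.001])
print(tri(t,(80+78/4,200+86/4),s,(370+215/4,200+233/4)))
# orange mask: rotated rects, to compare with a projected model
L=np.array([-.065,.065])
for nm,p in(('t',t),('s',s)):
    im=cv2.cvtColor(p['img'],cv2.COLOR_RGB2HSV);m=cv2.inRange(im,(3,150,90),(16,255,255))
    n,l,st,ce=cv2.connectedComponentsWithStats(m);c=[i for i in range(1,n) if (80<ce[i][0]<150 and 200<ce[i][1]<270) or (400<ce[i][0]<460 and 210<ce[i][1]<280)]
    i=max(c,key=lambda i:st[i][4]);ys,xs=np.where(l==i);print(nm,st[i],cv2.fitLine(np.stack([xs,ys],1).astype(np.float32),2,0,.01,.01).ravel())
    q=[proj(p,P+[0,0,.001]+k*d) for k in(.0,.054,.108,.119)];print(np.array(q),(q[2]-q[0])/np.linalg.norm(q[2]-q[0]))
B=lambda u,v:(95+(u-525.5)/4,220+(v-.5)/4)
u,w=atz(t,B(604,79),.077),atz(t,B(625,161),.077);print('ramps',u,w,(u+w)/2,np.degrees(np.arctan2(*(u-w)[1::-1])))
C=lambda u,v:(390+(u-525.5)/4,250+(v-255.5)/4)
print('scene tips->',[atz(s,C(*q),.077) for q in[(672,285),(717,305),(637,340),(685,368)]])
print('top tips->',[atz(t,B(*q),.077) for q in[(585,85),(623,73),(605,167),(645,155)]])
E
```

```text
pred far block [0.5227 0.3753 0.141 ]
(array([0.5239, 0.379 , 0.1418]), np.float64(0.004644003819721309))
t [ 91 215  22  44 444] [  0.2681   0.9634 102.3018 235.5428]
[[111.8708 268.9712]
 [106.0554 245.5961]
 [100.3503 222.6641]
 [ 99.2014 218.0459]] [-0.2414 -0.9704]
s [415 221  32  46 620] [  0.5061  -0.8624 430.2581 244.5065]
[[439.2323 228.7113]
 [430.553  242.5084]
 [421.2069 257.3654]
 [419.2143 260.5329]] [-0.5325  0.8464]
ramps [0.4911 0.3662 0.077 ] [0.4425 0.3509 0.077 ] [0.4668 0.3586 0.077 ] 17.48334335994549
scene tips-> [array([0.4448, 0.3439, 0.077 ]), array([0.4398, 0.3686, 0.077 ]), array([0.4942, 0.3587, 0.077 ]), array([0.4924, 0.387 , 0.077 ])]
top tips-> [array([0.4876, 0.3773, 0.077 ]), array([0.4946, 0.3552, 0.077 ]), array([0.4391, 0.3625, 0.077 ]), array([0.4459, 0.3393, 0.077 ])]
```

```bash
python3 - <<'E'
from h import *
plan(((.416,.343,.085),16.2,18),((.416,.343,.075),16.2,18),mm=20)
E
```

```text
3 t [0.0003, -0.0068, 0.0171] w [-0.0006, -0.0019, 0.0062] half-way [0.418 0.343 0.122]
1 t [-0.0, -0.0031, 0.0095] w [0.0, -0.0, 0.0] half-way [0.416 0.343 0.085]
```

{"method": "carry_out", "body": {"translation": [[0,-0.007,0.017],[0,-0.007,0.017],[0,-0.007,0.017],[0,0,0],[0,-0.001,0.003],[0,-0.001,0.003],[0,-0.001,0.003],[0,0,0],[0,0,0]], "turn": [[0,-0.002,0.0062],[0,-0.002,0.0062],[0,-0.002,0.0062],[0,0,0],[0,0,0],[0,0,0],[0,0,0],[0,0,0],[0,0,0]], "gripper": [1,1,1,1,1,1,1,1,1]}}

```text
time: 22.15
tool_pos: [0.4158, 0.343, 0.0761]
tool_rot: [2.827, -0.0, 1.855]
contact_force: [1.0, 3.1, 1.0]
opening: 0.0233
```

```bash
python3 - <<'E'
from h import *
np.set_printoptions(precision=4,suppress=True)
s=read_camera('scene');t=read_camera('top')
o=robot.observe();print(o['tool_pos'],o['tool_rot'],o['contact_force'],o['torque'])
a=cv2.resize(t['img'][210:300,90:180,::-1],None,fx=4.3,fy=4.3,interpolation=cv2.INTER_CUBIC)
b=cv2.resize(s['img'][225:325,380:460,::-1],None,fx=5,fy=5,interpolation=cv2.INTER_CUBIC)
o=np.zeros((500,790,3),np.uint8);o[:a.shape[0],:a.shape[1]]=a;o[:b.shape[0],390:390+b.shape[1]]=b
cv2.imwrite('pics/c2.png',o)
E
```

```text
[0.4158 0.3429 0.0761] [ 2.8274 -0.0003  1.8546] [2.2074 2.2623 1.9026] [ 0.5245 -0.0777  0.3037]
```

View pics/c2.png

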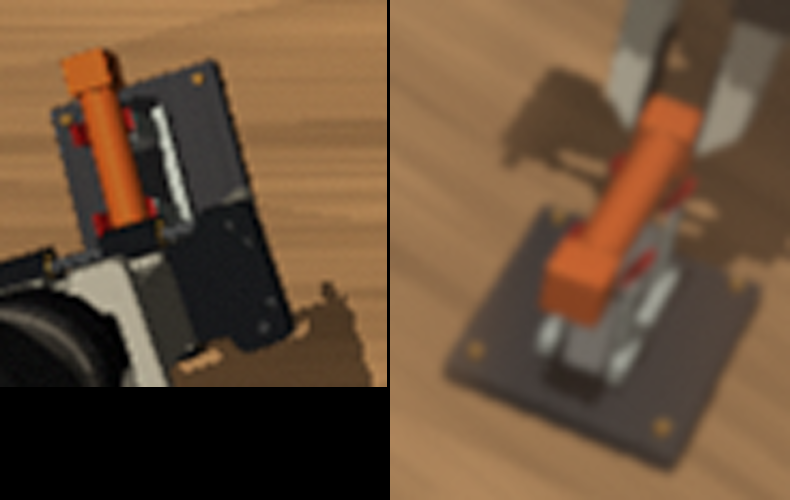

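Orange lies between all four red ramps, at crop (112,150) in the top part and (640,190) in the scene part. I'll release it and press vertically at the middle.

{"method": "carry_out", "body": {"translation": [[0,-0.0003,0.001],[0,0,0],[0,0,0],[0,0,0],[0,0,0],[0,0,-0.02],[0,0,-0.03],[0,0,-0.03]], "turn": [[0,0,0],[0,0,0],[0,0,0],[0,0,0],[0,0,0],[0,0,0],[0,0,0],[0,0,0]], "gripper": [1,0.3,0.3,0.3,0.3,0.3,0.3,0.3]}}

```text
time: 23.05
tool_pos: [0.3908, 0.3349, 0.1506]
tool_rot: [2.832, 0.001, 1.854]
contact_force: [-0.6, -0.1, -0.6]
opening: 0.0322
```

```bash
python3 - <<'E'
from h import *
np.set_printoptions(precision=4,suppress=True)
s=read_camera('scene');t=read_camera('top')
o=robot.observe();print(o['tool_pos'],o['tool_rot'],o['contact_force'],o['torque'])
for p in (s,t):
    im=cv2.cvtColor(p['img'],cv2.COLOR_RGB2HSV);m=cv2.inRange(im,(3,150,90),(16,255,255))
    n,l,st,ce=cv2.connectedComponentsWithStats(m);c=[i for i in range(1,n) if (80<ce[i][0]<150 and 200<ce[i][1]<280) or (400<ce[i][0]<460 and 210<ce[i][1]<300)]
    i=max(c,key=lambda i:st[i][4]);ys,xs=np.where(l==i);r=cv2.minAreaRect(np.stack([xs,ys],1).astype(np.float32));print(st[i],r,atz(p,r[0],.078))
    print([(x['pixel'],atz(p,x['pixel'],.075)) for x in nets.tip_of(p,'handle_orange')[:1]], proj(p,(.4675,.3595,.075)))
plan(((.467,.3595,.13),17.4,0))
E
```

```text
[0.3922 0.3363 0.1539] [ 2.824  -0.0015  1.8546] [ 0.0408 -0.3781 -0.6353] [-0.0104  0.1701  0.0026]
[411 246  34  46 623] ((427.252685546875, 268.1624450683594), (15.862222671508789, 49.869869232177734), 32.7352294921875) [0.4729 0.366  0.078 ]
[([426.2, 267.7], array([0.4702, 0.3621, 0.075 ]))] [425.9922 266.4927]
[103 222  23  50 459] ((115.0294189453125, 246.61767578125), (50.20487594604492, 13.339459419250488), 75.96376037597656) [0.4744 0.3639 0.078 ]
[([118.5, 249.4], array([0.468 , 0.3564, 0.075 ]))] [117.1844 249.6141]
3 t [0.0005, 0.0245, 0.0123] w [0.1044, 0.0011, -0.0067] half-way [0.417 0.344 0.147]
```

{"method": "carry_out", "body": {"translation": [[0,0.018,0.009],[0,0.018,0.009],[0,0.018,0.009],[0,0.018,0.009],[0,0,0],[0,0,0.015],[0,0,0.015],[0,0,0]], "turn": [[0.078,0.001,-0.005],[0.078,0.001,-0.005],[0.078,0.001,-0.005],[0.078,0.001,-0.005],[0,0,0],[0,0,0],[0,0,0],[0,0,0]], "gripper": [1,1,1,1,1,1,1,1]}}

```text
time: 24.05
tool_pos: [0.4634, 0.3564, 0.0959]
tool_rot: [-3.136, 0.001, 1.874]
contact_force: [-0.2, 0.7, 0.1]
opening: 0.0003
```

```bash
python3 - <<'E'
from h import *
np.set_printoptions(precision=4,suppress=True)
o=robot.observe();print(o['tool_pos'],o['tool_rot'],o['contact_force'],o['torque'],o['opening'])
plan(((.4685,.36,.09),17.4,0))
E
```

```text
[0.4634 0.3564 0.0959] [-3.1357  0.0012  1.8744] [-0.2057  0.7485  0.0655] [ 0.0221  0.0231 -0.0045] 0.0003011797756083506
1 t [0.002, 0.006, 0.0059] w [-0.0059, 0.0012, -0.0001] half-way [0.463 0.356 0.096]
```

{"method": "carry_out", "body": {"translation": [[0.002,0.006,0.003],[0,0,0.003],[0,0,0.003],[0,0,0.001],[0,0,0.001],[0,0,0]], "turn": [[-0.006,0,0],[0,0,0],[0,0,0],[0,0,0],[0,0,0],[0,0,0]], "gripper": [1,1,1,1,1,1]}}

```text
time: 24.65
tool_pos: [0.4707, 0.3613, 0.0882]
tool_rot: [3.135, -0.0, 1.875]
contact_force: [-1.0, -0.4, -0.2]
opening: 0.0005
```

{"method": "carry_out", "body": {"translation": [[0,0,0.001],[0,0,0.001],[0,0,0]], "turn": [[0,0,0],[0,0,0],[0,0,0]], "gripper": [1,1,1]}}

```text
time: 24.95
tool_pos: [0.4707, 0.3613, 0.086]
tool_rot: [3.136, -0.0, 1.875]
contact_force: [-0.0, 0.6, 0.5]
opening: 0.0005
```

{"method": "carry_out", "body": {"translation": [[0,0,0.001],[0,0,0.001],[0,0,0]], "turn": [[0,0,0],[0,0,0],[0,0,0]], "gripper": [1,1,1]}}

```text
time: 25.25
tool_pos: [0.4707, 0.3613, 0.084]
tool_rot: [3.136, -0.0, 1.875]
contact_force: [-0.2, 0.2, 0.2]
opening: 0.0003
```

{"method": "carry_out", "body": {"translation": [[0,0,0.001],[0,0,0.001],[0,0,0]], "turn": [[0,0,0],[0,0,0],[0,0,0]], "gripper": [1,1,1]}}

```text
time: 25.55
tool_pos: [0.4708, 0.3614, 0.082]
tool_rot: [3.136, -0.0, 1.875]
contact_force: [1.5, 0.3, -0.9]
opening: 0.0003
```

{"method": "carry_out", "body": {"translation": [[0,0,0.001],[0,0,0.001],[0,0,0]], "turn": [[0,0,0],[0,0,0],[0,0,0]], "gripper": [1,1,1]}}

```text
time: 25.85
tool_pos: [0.4711, 0.3616, 0.081]
tool_rot: [3.134, -0.001, 1.875]
contact_force: [-0.6, 0.3, 6.5]
opening: 0.0003
```

{"method": "carry_out", "body": {"translation": [[0,0,0.001],[0,0,0.001],[0,0,0]], "turn": [[0,0,0],[0,0,0],[0,0,0]], "gripper": [1,1,1]}}

```text
time: 26.15
tool_pos: [0.4714, 0.3618, 0.0796]
tool_rot: [3.133, -0.001, 1.875]
contact_force: [-2.1, -1.0, 8.4]
opening: 0.0005
```

{"method": "carry_out", "body": {"translation": [[0,0,0.001],[0,0,0.001],[0,0,0]], "turn": [[0,0,0],[0,0,0],[0,0,0]], "gripper": [1,1,1]}}

```text
time: 26.45
tool_pos: [0.4717, 0.3619, 0.0782]
tool_rot: [3.132, -0.001, 1.875]
contact_force: [-1.9, -0.9, 11.2]
opening: 0.0005
```

{"method": "carry_out", "body": {"translation": [[0,0,0.001],[0,0,0.001],[0,0,0]], "turn": [[0,0,0],[0,0,0],[0,0,0]], "gripper": [1,1,1]}}

```text
time: 26.75
tool_pos: [0.472, 0.3621, 0.0762]
tool_rot: [3.132, -0.001, 1.875]
contact_force: [-1.2, -0.7, 11.3]
opening: 0.0004
```

{"method": "carry_out", "body": {"translation": [[0,0,0.001],[0,0,0.001],[0,0,0]], "turn": [[0,0,0],[0,0,0],[0,0,0]], "gripper": [1,1,1]}}

```text
time: 27.05
tool_pos: [0.472, 0.362, 0.0736]
tool_rot: [3.132, -0.001, 1.875]
contact_force: [1.3, -0.5, 6.2]
opening: 0.0004
```

{"method": "carry_out", "body": {"translation": [[0,0,0.001],[0,0,0.001],[0,0,0]], "turn": [[0,0,0],[0,0,0],[0,0,0]], "gripper": [1,1,1]}}

```text
time: 27.35
tool_pos: [0.4712, 0.3616, 0.0703]
tool_rot: [3.135, -0.001, 1.875]
contact_force: [0.6, -0.0, 2.3]
opening: -0.0001
```

{"method": "carry_out", "body": {"translation": [[0,0,0.001],[0,0,0.001],[0,0,0]], "turn": [[0,0,0],[0,0,0],[0,0,0]], "gripper": [1,1,1]}}

```text
time: 27.65
tool_pos: [0.4708, 0.3615, 0.0686]
tool_rot: [3.135, -0.001, 1.875]
contact_force: [-0.2, 0.7, 5.2]
opening: 0.0005
```

{"method": "carry_out", "body": {"translation": [[0,0,0.001],[0,0,0.001],[0,0,0]], "turn": [[0,0,0],[0,0,0],[0,0,0]], "gripper": [1,1,1]}}

```text
time: 27.95
tool_pos: [0.4704, 0.3611, 0.0654]
tool_rot: [3.137, -0.0, 1.875]
contact_force: [0.2, 0.1, -0.0]
opening: 0.0004
```

{"method": "carry_out", "body": {"translation": [[0,0,0.001],[0,0,0]], "turn": [[0,0,0],[0,0,0]], "gripper": [1,1]}}

```text
time: 28.15
tool_pos: [0.4706, 0.3614, 0.0652]
tool_rot: [3.136, -0.0, 1.875]
contact_force: [-1.5, -1.1, 1.7]
opening: 0.0002
```

{"method": "carry_out", "body": {"translation": [[0,0,0.001],[0,0,0.001],[0,0,0]], "turn": [[0,0,0],[0,0,0],[0,0,0]], "gripper": [1,1,1]}}

```text
time: 28.45
tool_pos: [0.4707, 0.3616, 0.0649]
tool_rot: [3.135, -0.001, 1.875]
contact_force: [-4.9, -2.7, 14.4]
opening: 0.0001
```

{"method": "carry_out", "body": {"translation": [[0,0,-0.01],[0,0,-0.04],[0,-0.03,-0.04],[0,-0.045,-0.01],[0,-0.045,0],[0,-0.045,0],[0,0,0],[0,0,0]], "turn": [[0,0,0],[0,0,0],[0,0,0],[0,0,0],[0,0,0],[0,0,0],[0,0,0],[0,0,0]], "gripper": [1,1,1,1,1,1,1,1]}}

```text
time: 29.25
tool_pos: [0.3128, 0.312, 0.1627]
tool_rot: [3.134, -0.001, 1.875]
contact_force: [0.6, 0.7, -0.1]
opening: 0.0002
```

```bash
python3 - <<'E'
from h import *
np.set_printoptions(precision=4,suppress=True)
s=read_camera('scene');t=read_camera('top')
o=robot.observe();print(o['tool_pos'],o['contact_force'])
for p in (s,t):
    for x in nets.tip_of(p,'handle_orange')[:1]: print(x['pixel'],x['score'],atz(p,x['pixel'],.055),'expected px',proj(p,(.4675,.3595,.055)))
a=cv2.resize(t['img'][210:300,90:180,::-1],None,fx=4.3,fy=4.3,interpolation=cv2.INTER_CUBIC)
b=cv2.resize(s['img'][235:325,380:460,::-1],None,fx=5,fy=5,interpolation=cv2.INTER_CUBIC)
c=cv2.resize(t['img'][:,190:480,::-1],(155,224))
o=np.zeros((615,790,3),np.uint8)[:600];o[:a.shape[0],:a.shape[1]]=a;o[:b.shape[0],390:790]=b;o[388:588,:276]=cv2.resize(t['img'][:,:,::-1],(276,200),interpolation=cv2.INTER_AREA)
cv2.imwrite('pics/c3.png',o)
E
```

```text
[0.3143 0.3125 0.1626] [ 0.6087 -0.5959 -0.4764]
[426.7, 273.2] 0.88 [0.4626 0.3619 0.055 ] expected px [424.3195 273.6087]
[123.5, 249.6] 0.72 [0.4691 0.3519 0.055 ] expected px [120.3357 250.2675]
```

View pics/c3.png

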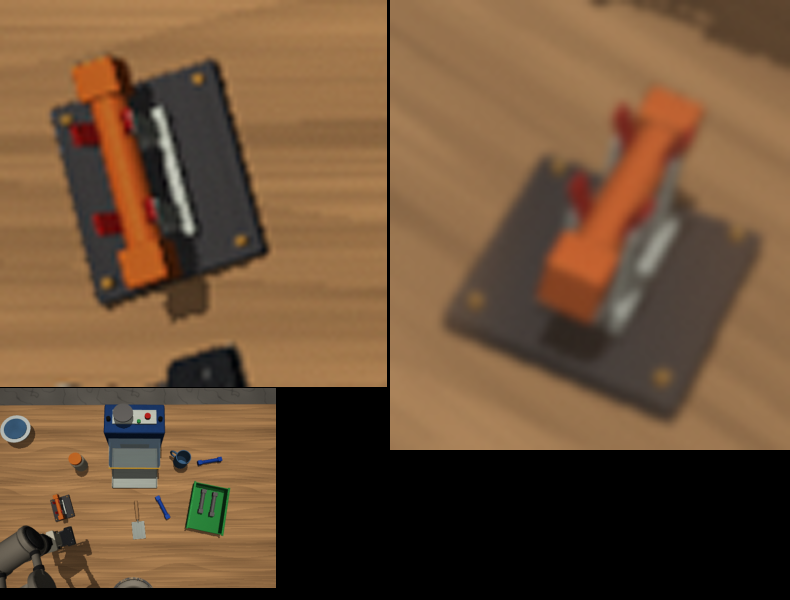

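```bash
python3 - <<'E'
from h import *
np.set_printoptions(precision=4,suppress=True)
s=read_camera('scene');t=read_camera('top')
A=lambda u,v:(90+u/4.3-.4,210+v/4.3-.4); C=lambda u,v:(380+(u-390)/5-.4,235+v/5-.4)
f=tri(t,A(101,78),s,C(583,262)); n=tri(t,A(143,262),s,C(670,107)); print(f,n)
# fit: project model with axis z for home and half-home, overlap with orange mask
def mask(p,box):
    im=cv2.cvtColor(p['img'],cv2.COLOR_RGB2HSV);m=cv2.inRange(im,(3,130,80),(17,255,255));k=np.zeros_like(m);x0,y0,x1,y1=box;k[y0:y1,x0:x1]=m[y0:y1,x0:x1];return k>0
ms=[(s,mask(s,(405,240,450,305))),(t,mask(t,(95,215,140,285)))]
def model(v):
    x,y,z,yaw,tilt=v;R=Ro.from_euler('zy',[yaw,tilt]).as_matrix() if 0 else Ro.from_euler('ZY',[yaw,tilt]).as_matrix();out=[]
    for a,b,h in((-.065,-.043,.012),(-.045,.045,.0085),(.043,.065,.012)):
        out.append(np.array([[i,j,k] for i in(a,b) for j in(-h,h) for k in(-h,h)])@R.T+[x,y,z])
    return out
def cost(v):
    c=0
    for p,m in ms:
        k=np.zeros((1680,2240),np.uint8)
        for P in model(v):
            q=np.array([proj(p,X) for X in P]);cv2.fillConvexPoly(k,cv2.convexHull(np.round((q+.5)*4).astype(np.int32)),255)
        k=cv2.resize(k,(560,420),interpolation=cv2.INTER_AREA)/255.;c+=np.abs(k-m).sum()
    return c
from scipy.optimize import minimize
for z0 in(.055,.065):
    x0=np.array([.468,.36,z0,.304,0]);r=minimize(cost,x0,method='Nelder-Mead',options=dict(initial_simplex=np.vstack([x0,x0+np.diag([.005,.005,.006,.04,.05])]),maxiter=400));print(r.x,r.fun,cost(x0))
E
```

```text
(array([0.5201, 0.3791, 0.0634]), np.float64(0.004748794322299538)) (array([0.4175, 0.3471, 0.0679]), np.float64(0.002953952430159018))
[ 0.4714  0.3643  0.059   0.3133 -0.014 ] 1537.1450980392156 1740.6823529411763
[ 0.4722  0.365   0.0604  0.3181 -0.0126] 1531.776470588235 1754.956862745098
```

```bash
python3 -c "
from cell import robot
print(robot.observe()['contact_force']);print(robot.hand_in())"
```

```text
[ 0.07052853 -0.33334442  0.50522002]
the job is handed in; nothing more can be done
None
```

I put both grey handles flat in the green tote. Then I drew the orange one out from under the guard, laid it on the clip ramps and pressed it home with closed fingers at its middle. I handed the job in at about 29 s, and the call returned no verdict.

**Seating:** Resistance reached about 11 N and then fell away as the handle snapped in. The fingertips stopped on the neck at 65 mm, which is the height for fully home. I then pressed about 14 N to confirm it was seated.

**Last checks:** The last picture shows the orange handle between all four jaw tips, both greys in the tote, and the mug, jar and scraper where they started. The arm was clear, with no contact force.

**Disagreements:**
- **Height:** The outline fit to the last pictures was poor. It put the handle's axis at 59–60 mm, against 55 mm from the press contact, which I trust more.
- **Level:** The outline fit gave a tilt of about 0.8°. The two block heights I triangulated differed by 4.5 mm over 108 mm, about 2.4°, from hand-read pixels.
- **Centring:** The two measurements put the handle 4 to 7 mm from the clip's centre.

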